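# Tighten the red board clamp with the long T-key

### The job

Take the long orange-handled T-key out of its wooden stand and lower it all the way down the shaft of the red-rimmed board clamp, so that its socket sits over the square brass stem at the bottom. Turn the stem an eighth of a turn (about 45 degrees) clockwise seen from above, then let go and leave the key standing upright in that shaft. Leave the blue-rimmed clamp alone.

Things in the scene. Friction and masses are not known exactly. Their poses are not given: they have to be found in the camera images.
- t_key: Loose T-key, about 0.45 kg, upright in a wooden block 94 mm square, top 40 mm above the key's foot; lifts straight out. Origin: centre of its foot; z up the shank, x along the handle. Square steel socket, 40 mm outside, 30 inside, 40 deep, flats parallel to the handle; 18 mm shank; orange bar handle 110 (x) x 18 (y) x 26 mm high, centred 176 mm above the foot: grip its middle across the 18.
- red_clamp: Clamp to tighten: fixed grey block 104 mm square, 111 high, red rim. Origin: centre of underside; z up, x, y along its sides. Central open shaft 76 mm square, floor at z 12. On the floor a brass stem 24 mm square, straight 14 mm, then tapering to an 8 mm tip at z 44. The key's foot rests on the floor, in any of 4 square positions; it self-centres from 5 mm, 10 degrees off and stands alone.
- red_stem (a joint): Turn of the red clamp's stem, rad: 0 with its flats parallel to the block's sides, growing clockwise from above. Starts within 0.1 of 0; stops at -0.15 and 1.05; light friction (0.08 N m), stays where left. The socket is loose: from square the key turns up to 17 degrees before the stem follows, so turn the key some 62 degrees to turn the stem 45.
- blue_clamp: Clamp to leave alone: the same block, shaft and stem but with a blue rim. Origin: centre of its underside. The two clamps stand left and right of the key's stand; either may be on either side.

How it is judged:
By the outcome, as a careful person would: the job done as asked, in the order asked, and still so for the second after the job is handed in, with the robot touching nothing.
It also fails if it takes over 48 s, if anything falls off the work surface, if the arm or the gripper's body presses on something with over 40 N, if the wrist force passes 120 N, or if a joint passes its speed limit or range.

### The arm

A 6-joint arm with a two-finger parallel gripper is mounted at the origin on the work surface. World frame = base frame: x ahead of the robot, y to its left, z up, the work surface at z = 0. Lengths are in m, angles in degrees, forces in N, time in s.
With the tool pointing down it reaches from about 0.4 to 0.825 m from the base axis. Payload 7 kg.
Tool frame: the origin (TCP) lies midway between the tips of the shut fingers; the grasp point (between the pads) lies r.grip_depth behind it (r.grip_depth is the distance from the TCP to the grasp point, in m); z points along the fingers, y is the line along which they close (so a half turn about z gives the same grasp; the last joint's range is limited). The gripper opens to 88 mm and grips with 3 to 60 N. Pads are 19 mm wide; open, the fingers measure 130 mm over their backs; the gripper's body (78 mm by 193 mm) begins 47 mm behind the grasp point.
Start: joints at [90.762, 20.546, 0.682, 0, -70.136, -16.507], TCP at [0.183, 0.65, 0.227] pointing down, gripper open.
Joint ranges: [-176.03, 176.03], [-82.01, 121.73], [-58.28, 71.71], [-173.87, 95.51], [-174.79, -0.11], [-173.66, 173.66]. Speed limits (degrees/s): [136.94, 136.94, 172.46, 180, 180, 180].

### API

Orientations are given as [roll, pitch, yaw] about the fixed x, y, z axes, in that order (R = Rz(yaw) Ry(pitch) Rx(roll)).
In Python, from plant import r gives the robot as it stands.
- The arm moves only by the tool pendant, called as name(argument=value, ...) on one line, values as JSON. Schema: {"type":"object","properties":{"offsets":{"type":"object","properties":{"dx":{"type":"array","items":{"type":"number"},"minItems":1,"maxItems":12},"dy":{"type":"array","items":{"type":"number"},"minItems":1,"maxItems":12},"dz":{"type":"array","items":{"type":"number"},"minItems":1,"maxItems":12},"wx":{"type":"array","items":{"type":"number"},"minItems":1,"maxItems":12},"wy":{"type":"array","items":{"type":"number"},"minItems":1,"maxItems":12},"wz":{"type":"array","items":{"type":"number"},"minItems":1,"maxItems":12}},"additionalProperties":false,"required":["dx","dy","dz","wx","wy","wz"]},"aperture":{"type":"number"},"squeeze":{"type":"number"},"only":{"type":"string"},"quiet":{"type":"boolean"},"lines":{"type":"string"}},"required":["offsets"],"additionalProperties":false}. offsets is an object with one list for each field, all of the same length, 1 to 12, a row being the entries at one place: dx, dy, dz (the shift in units of 20 mm), wx, wy, wz (a rotation vector in degrees); each row is the pose to reach, as a shift and turn from the pose commanded when the call began, along the tool's axes at that moment; what a row does not reach only later rows make up. A row lasts 1/12 s, in which the tool goes at most 0.0417 m and 7.16 degrees, less where a joint would pass 70% of its speed; a pose out of reach is approached as far as the arm can. aperture is the finger opening in m, set as the call begins (left out keeps the last). The fingers move at their own pace and stop on an object; squeeze is the grip in N (left out, the last holds). Time passes only in rows, so rows that do not move let the fingers close. The tool returns the time, the measured TCP pose, the force, the opening and the grip force at its end. only (a regular expression) keeps the lines of the reply that match it, lines (a string "A,B") keeps lines A to B, and quiet returns only ok. Input that does not fit is refused with a message, and nothing moves.
- r.get_state(): the state, without advancing time (a new reading comes with each control period).
- r.capture(name): name is "scene" or "top" or "wrist"; returns a dict with "frame" (400x640x3 uint8, red, green, blue), "z_map" (400x640 float32, m along the optical axis (not along the pixel's ray), 0 where there is no reading), "fx", "fy", "cx", "cy" (pixels), "cam_to_world" (4x4, takes a point from camera to world coordinates). Camera axes: x right, y down, z forward; pixel columns grow to the right and rows downward; lengths in m; the calibration is good to about 2 mm. A picture is of the moment at which its call begins.
- r.close_job(): hands the job in; it is judged then, once.
The state is a dict: "time_s": time; "joints": joint angles; "qd": joint speeds; "joint_torque": joint torques, N m; "tcp_pos": TCP position; "eef_rot": TCP orientation; "contact_force": force on the tool from outside, world axes, zero at the start; "moment": the same for the moment, N m; "gripper_width": finger opening in m; "gripper_force": force on a finger pad.
Only numpy, scipy, OpenCV 4.12 (cv2) and the standard library are available. Lean on these libraries where they do the work, as an engineer would, in place of code of your own. Each camera call takes 0.05 s, during which the arm holds its last target. There are 200 camera calls.

## Working session

There is one attempt and no reset: what is moved stays moved. The work goes in short steps, Python scripts to look and compute and a tool call to move; the robot and the scene stay as the last step left them, time stands still between calls to the robot, and variables do not carry over. Pictures are saved under pics/ and viewed, at most 10 in all, crops included, and the job is handed in when it is done.

```bash
ls; mkdir -p pics; cat > h.py <<'E'
import numpy as np,cv2
from plant import r
def cap(n):
    c=r.capture(n); return c
def pts(c):
    z=c["z_map"];v,u=np.indices(z.shape)
    P=np.stack([(u-c["cx"])/c["fx"]*z,(v-c["cy"])/c["fy"]*z,z,np.ones_like(z)],-1)
    return (P@np.array(c["cam_to_world"]).T)[...,:3]
def ray(c,u,v,h):
    T=np.array(c["cam_to_world"]);d=T[:3,:3]@np.array([(u-c["cx"])/c["fx"],(v-c["cy"])/c["fy"],1])
    o=T[:3,3];return o+d*(h-o[2])/d[2]
E
python3 - <<'E'
from h import *
print(r.grip_depth, r.get_state())
a=cap("scene");b=cap("top")
for n,c in(("scene",a),("top",b)):
    np.savez("pics/"+n+"0.npz",**c)
    cv2.imwrite("pics/%s0.png"%n,c["frame"][...,::-1]); print(n,c["fx"],np.round(c["cam_to_world"],3).tolist())
E
```

```text
pics
plant.py
0.0188 {'time_s': 0.0, 'joints': array([ 9.07649287e+01,  2.05917709e+01,  6.33630418e-01, -2.01697377e-02,
       -7.01334549e+01, -1.65055188e+01]), 'qd': array([ 0.06549493, -0.06899107,  0.061672  ,  0.02937731,  0.01466719,
       -0.03402602]), 'joint_torque': array([ 6.21360687e-04, -5.82716238e+01,  2.93050647e+01,  6.99710146e+00,
        7.03025493e-03, -1.55522353e-04]), 'tcp_pos': array([0.18302399, 0.64921814, 0.22561763]), 'eef_rot': array([ 1.79906792e+02, -7.84611733e-03, -1.57474532e+01]), 'contact_force': array([-1.20826402, -0.16400084,  0.94158878]), 'moment': array([-0.03135818, -0.003366  , -0.00609047]), 'gripper_force': 0.0, 'gripper_width': 0.08771963391885088}
scene 498.21209355320013 [[-0.575, 0.508, -0.641, 1.203], [0.818, 0.343, -0.463, 0.484], [-0.015, -0.79, -0.612, 0.685], [0.0, 0.0, 0.0, 1.0]]
top 378.6612567425151 [[0.009, -0.997, 0.082, 0.452], [-1.0, -0.01, -0.015, 0.005], [0.016, -0.082, -0.997, 0.9], [0.0, 0.0, 0.0, 1.0]]
```
View pics/scene0.png

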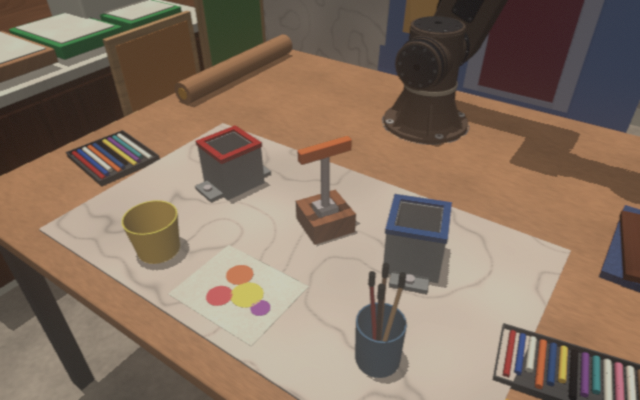

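View pics/top0.png

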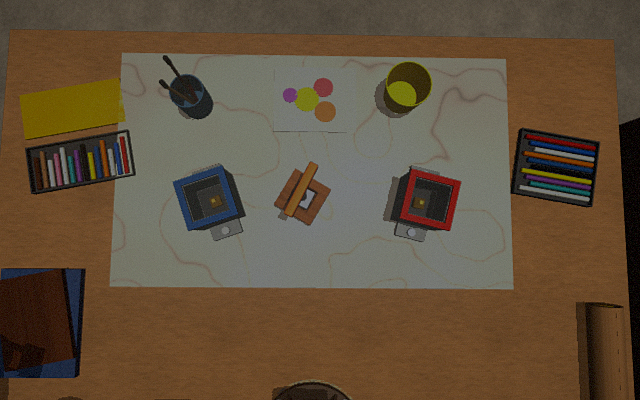

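Scene view: the orange handle is at about (325,150), the red rim at (230,142) and the blue rim at (418,217). Top view: the handle is at (301,192), the red rim at (430,198) with its stem at (418,202), and the blue rim at (209,198). So red is on the robot's right (-y).

```bash
cat >> h.py <<'E'
def mask(c,hlo,hhi,smin,box,vmin=60):
    h=cv2.cvtColor(c["frame"],cv2.COLOR_RGB2HSV).astype(int)
    H=h[...,0]; m=((H>=hlo)&(H<=hhi)) if hlo<=hhi else ((H>=hlo)|(H<=hhi))
    m=m&(h[...,1]>=smin)&(h[...,2]>=vmin); k=np.zeros_like(m);x0,y0,x1,y1=box;k[y0:y1,x0:x1]=1
    m=(m&k).astype(np.uint8); n,l,s,_=cv2.connectedComponentsWithStats(m)
    return l==1+np.argmax(s[1:,4])
def rect(c,m,h):
    v,u=np.nonzero(m); p=np.array([ray(c,a,b,h)[:2] for a,b in zip(u,v)],np.float32)
    return cv2.minAreaRect(p*1000)
def tri(c1,p1,c2,p2):
    A=[];b=[]
    for c,p in((c1,p1),(c2,p2)):
        T=np.array(c["cam_to_world"]);d=T[:3,:3]@np.array([(p[0]-c["cx"])/c["fx"],(p[1]-c["cy"])/c["fy"],1]);d/=np.linalg.norm(d)
        M=np.eye(3)-np.outer(d,d);A.append(M);b.append(M@T[:3,3])
    return np.linalg.lstsq(np.vstack(A),np.hstack(b),rcond=None)[0]
E
python3 - <<'E'
from h import *
S=dict(np.load("pics/scene0.npz"));T=dict(np.load("pics/top0.npz"))
for nm,args in dict(handle=((4,14,150),(290,130,360,170),(270,155,325,230)),red=((170,4,150),(190,120,270,170),(380,160,465,235)),blue=((100,118,120),(380,190,460,250),(165,155,250,240))).items():
    (a,b,s),bs,bt=args
    for n,c,bx in(("scene",S,bs),("top",T,bt)):
        m=mask(c,a,b,s,bx,40); P=pts(c)[m]; v,u=np.nonzero(m)
        zs=P[:,2]; h=np.percentile(zs,80)
        print(nm,n,m.sum(),"px",u.min(),u.max(),v.min(),v.max(),"z pct",np.round(np.percentile(zs,[5,25,50,75,95]),3),"med",np.round(np.median(P,0),3))
        if n=="top": 
            print("  rect@h",h,rect(c,m&(pts(c)[...,2]>h-.012),h)); 
        cv2.imwrite(f"pics/m_{nm}_{n}.png",m*255)
# wood block top, stem
P=pts(T)
m=mask(T,5,15,100,(270,165,335,230),30)
E
```

```text
handle scene 320 px 299 350 136 154 z pct [0.201 0.203 0.204 0.204 0.205] med [0.54  0.027 0.204]
handle top 566 px 284 324 162 224 z pct [0.051 0.053 0.054 0.057 0.203] med [0.521 0.008 0.054]
  rect@h 0.20023719964829 ((528.7450561523438, 9.138057708740234), (55.66935729980469, 107.70581817626953), 63.9887580871582)
red scene 460 px 197 259 126 159 z pct [0.116 0.118 0.118 0.119 0.12 ] med [ 0.539 -0.238  0.118]
red top 1189 px 400 460 169 230 z pct [0.114 0.116 0.117 0.118 0.119] med [ 0.526 -0.24   0.117]
  rect@h 0.11794682870795326 ((528.0308227539062, -241.11033630371094), (108.15105438232422, 107.7515640258789), 76.3570785522461)[ WARN:0@0.332] global loadsave.cpp:1063 imwrite_ Unsupported depth image for selected encoder is fallbacked to CV_8U.
Traceback (most recent call last):
  File "h.py", line 17, in mask
    return l==1+np.argmax(s[1:,4])
                ~~~~~~~~~^^^^^^^^^
ValueError: attempt to get argmax of an empty sequence
```

```bash
python3 - <<'E'
from h import *
S=dict(np.load("pics/scene0.npz"));T=dict(np.load("pics/top0.npz"))
P=pts(T);PS=pts(S)
def box(I,bx):
    k=np.zeros(I.shape[:2],bool);k[bx[1]:bx[3],bx[0]:bx[2]]=1;return k
m=box(P,(270,150,335,235))&(P[...,2]>.18)
print("handle top",m.sum(),rect(T,m,.204),np.median(P[m],0))
ms=box(PS,(285,120,365,180))&(PS[...,2]>.197)
Q=PS[ms];print("handle scene depth rect",cv2.minAreaRect((Q[:,:2]*1000).astype(np.float32)),np.median(Q,0))
def cen(m):
    v,u=np.nonzero(m);r_=cv2.minAreaRect(np.stack([u,v],1).astype(np.float32));return r_[0]
# rim: outer corners centre: quad approx diagonals
def quad(m):
    h=cv2.convexHull(np.stack(np.nonzero(m)[::-1],1).astype(np.int32))
    return cv2.approxPolyN(h,4)[0].astype(float)
def dcen(q):
    a,b,c,d=q;t=np.linalg.solve(np.stack([c-a,b-d],1),b-a) ;return a+t[0]*(c-a)
for nm,(a,b,s),bs,bt in(("red",(170,4,150),(190,120,270,170),(380,160,465,235)),("orange",(4,14,150),(290,130,360,170),None)):
    m1=mask(S,a,b,s,bs,40);m2=mask(T,a,b,s,bt,40) if bt else m
    if nm=="orange": m1=ms
    c1=dcen(quad(m1)) if nm=="red" else cen(m1); c2=dcen(quad(m2)) if nm=="red" else cen(m2)
    print(nm,c1,c2,"tri",tri(S,c1,T,c2))
    if nm=="red":
        for c,m_ in((S,m1),(T,m2)):
            print([np.round(ray(c,*q,.117)[:2],4).tolist() for q in quad(m_)], np.mean([ray(c,*q,.117) for q in quad(m_)],0))
print("paper z",np.median(P[box(P,(340,230,380,270))][:,2]),np.median(PS[box(PS,(280,280,290,290))][:,2]))
# red floor & stem
f=box(P,(400,175,455,225))&(P[...,2]<.07)&(P[...,2]>.0);print("inside z",np.percentile(P[f][:,2],[2,10,50,90,98]))
b=box(P,(270,160,335,235))&(P[...,2]>.046)&(P[...,2]<.065);print("stand",rect(T,b,.054),np.median(P[b],0))
E
```

```text
handle top 621 ((538.1439208984375, 21.585678100585938), (102.22941589355469, 146.18626403808594), 81.54967498779297) [0.5345974  0.02499865 0.20255424]
handle scene depth rect ((868.4761352539062, 225.464599609375), (839.5794677734375, 97.03694152832031), 31.159435272216797) [0.54525941 0.02738501 0.20324806]
red [228.19753086 142.00617284] [430.  199.5] tri [ 0.52834276 -0.24294252  0.11618049]
[[0.5932, -0.2044], [0.5667, -0.3071], [0.4626, -0.2843], [0.4933, -0.181]] [ 0.52895299 -0.24418327  0.117     ]
[[0.4623, -0.2801], [0.4883, -0.1764], [0.5935, -0.2026], [0.5671, -0.3076]] [ 0.52781879 -0.24167681  0.117     ]
orange (319.2698974609375, 147.88658142089844) (302.767578125, 188.30540466308594) tri [0.54068931 0.01894413 0.19514953]
paper z 0.00586297468778052 0.007875924691163216
inside z [0.00529881 0.01647853 0.0209015  0.05789475 0.06711258]
stand ((538.5, 26.225284576416016), (94.01803588867188, 93.97313690185547), 59.9775505065918) [0.53660965 0.01954465 0.05410283]
```

```bash
cat >> h.py <<'E'
from scipy.spatial.transform import Rotation as Ro
def delta(p,yaw):
    s=r.get_state();R=Ro.from_euler("xyz",s["eef_rot"],degrees=True)
    G=Ro.from_euler("xyz",[180,0,yaw],degrees=True)
    print("t",round(s["time_s"],2),"tcp",np.round(s["tcp_pos"],4),"rot",np.round(s["eef_rot"],2),"J",np.round(s["joints"],1),"w",round(s["gripper_width"],4))
    print("shift",np.round(R.inv().apply(np.array(p)-s["tcp_pos"]),4),"turn",np.round((R.inv()*G).as_rotvec(degrees=True),2))
E
python3 - <<'E'
from h import *
T=dict(np.load("pics/top0.npz"));P=pts(T)
m=np.zeros((400,640),bool);m[150:235,270:335]=1
m&=(P[...,2]>.193)&(P[...,2]<.212)
n,l,s,c=cv2.connectedComponentsWithStats(m.astype(np.uint8));m=l==1+np.argmax(s[1:,4])
print("handle",m.sum(),rect(T,m,.203))
delta([.45,.026,.36],-29)
E
```

```text
handle 578 ((537.2901611328125, 25.39443588256836), (18.327516555786133, 109.05001068115234), 63.42964553833008)
t 0.1 tcp [0.1831 0.6492 0.2257] rot [ 1.7991e+02 -1.0000e-02 -1.5750e+01] J [ 90.8  20.6   0.6  -0.  -70.1 -16.5] w 0.0874
shift [ 0.4261  0.5276 -0.1334] turn [ 0.09 -0.02 13.25]
```

Units first: shifts go in units of 20 mm. So -0.12 m is -6, 0.322 m is 16.1.

pendant(offsets={"dx": [0.4,1.2,2.25,3.4,4.6,5.8,7,8.2,9.4,10.6,11.8,13],"dy": [0.5,1.5,2.8,4.2,5.7,7.15,8.65,10.15,11.65,13.15,14.6,16.1],"dz": [-0.75,-1.5,-2.25,-3,-3.75,-4.5,-5.25,-6,-6.5,-6.65,-6.65,-6.65],"wx": [0,0,0,0,0,0,0,0,0,0,0,0],"wy": [0,0,0,0,0,0,0,0,0,0,0,0],"wz": [0,1,2,3,4,5,6,7,8,9,10,11]}, aperture=0.08)

```text
time_s: 1.1
tcp_pos: [0.3462, 0.267, 0.3606]
eef_rot: [-179.9, -0.0, -26.8]
contact_force: [0.3, -0.2, -0.6]
gripper_width: 0.0801
gripper_force: 0.0
```

pendant(offsets={"dx": [1.25,2.5,3.75,5,6.25,7.25,7.85,8.2,8.3,8.3],"dy": [1.55,3.1,4.65,6.2,7.75,9,9.75,10.15,10.3,10.3],"dz": [0,0,0,0,0,0,0,0,0,0],"wx": [0,0,0,0,0,0,0,0,0,0],"wy": [0,0,0,0,0,0,0,0,0,0],"wz": [1,2,2.2,2.2,2.2,2.2,2.2,2.2,2.2,2.2]})

```text
time_s: 1.93
tcp_pos: [0.4013, 0.0095, 0.3598]
eef_rot: [-180.0, -0.0, -29.1]
contact_force: [0.1, 0.7, 0.2]
gripper_width: 0.0803
gripper_force: 0.0
```

```bash
python3 - <<'E'
from h import *
c=cap("wrist");np.savez("pics/w1.npz",**c);cv2.imwrite("pics/w1.png",c["frame"][...,::-1])
delta([.538,.0255,.36],-29)
print(c["fx"],np.round(c["cam_to_world"],3).tolist())
E
```

```text
t 1.98 tcp [0.4013 0.0102 0.3598] rot [-179.98   -0.    -29.01] J [ 30.  -10.3 -16.9  -0.  -83.4  31. ] w 0.0802
shift [ 0.1122 -0.0797 -0.0002] turn [-0.02 -0.   -0.01]
355.97998674211544 [[-0.486, -0.837, -0.252, 0.47], [-0.874, 0.466, 0.14, -0.028], [0.001, 0.288, -0.957, 0.518], [0.0, 0.0, 0.0, 1.0]]
```

View pics/w1.png

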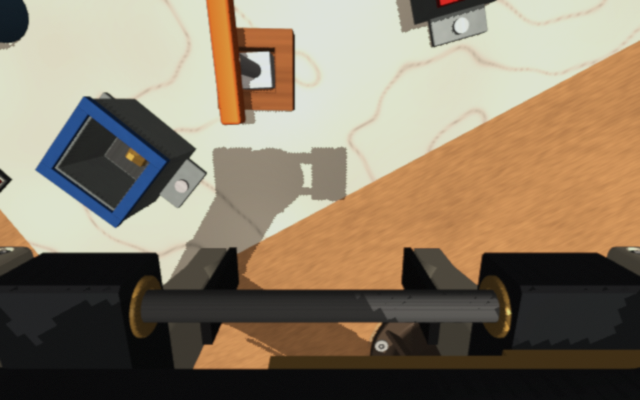

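The wrist view shows the handle cut off at the top (about (225,60)), the key's stand at (265,70), the blue clamp at (120,160) and part of the red clamp at (455,10). I'll move sideways so the whole handle is in view.

In the tool's units: -0.08 m is -4, 0.032 m is 1.6.

pendant(offsets={"dx": [0.4,0.9,1.35,1.55,1.6,1.6,1.6],"dy": [-1,-2.25,-3.4,-3.85,-4,-4,-4],"dz": [0,0,0,0,0,0,0],"wx": [0,0,0,0,0,0,0],"wy": [0,0,0,0,0,0,0],"wz": [0,0,0,0,0,0,0]})

```text
time_s: 2.57
tcp_pos: [0.4676, 0.0651, 0.3595]
eef_rot: [180.0, 0.0, -28.9]
contact_force: [-0.1, -0.0, 0.4]
gripper_width: 0.0798
gripper_force: 0.0
```

```bash
cat > hm.py <<'E'
from h import *
def look(name):
    c=cap("wrist");np.savez(f"pics/{name}.npz",**c);cv2.imwrite(f"pics/{name}.png",c["frame"][...,::-1]);return c
def handle(c,h=None):
    P=pts(c);m=(P[...,2]>.195)&(P[...,2]<.212)&(np.hypot(P[...,0]-.538,P[...,1]-.026)<.08)
    n,l,s,_=cv2.connectedComponentsWithStats(m.astype(np.uint8));m=l==1+np.argmax(s[1:,4])
    z=np.median(P[m][:,2]);print("handle z",z,rect(c,m,z),m.sum());return m
def block(c,zlo,zhi,ctr,rad=.08):
    P=pts(c);m=(P[...,2]>zlo)&(P[...,2]<zhi)&(np.hypot(P[...,0]-ctr[0],P[...,1]-ctr[1])<rad)
    z=np.median(P[m][:,2]);print("block z",z,rect(c,m,z),m.sum());return m
E
python3 - <<'E'
from hm import *
c=look("w2");handle(c);block(c,.046,.062,(.538,.026));block(c,.11,.123,(.528,-.243))
delta([.5375,.0255,.36],-28.5)
E
```

```text
handle z 0.20329449182159665 ((537.6217041015625, 25.799659729003906), (17.815631866455078, 108.8869857788086), 63.4229736328125) 2835
block z 0.0545748206025789 ((538.45703125, 26.278656005859375), (93.97235107421875, 93.94214630126953), 59.81143569946289) 3859
block z 0.1173909214518497 ((494.9275207519531, -232.20718383789062), (112.13258361816406, 38.16286087036133), 75.61536407470703) 2173
t 2.62 tcp [0.4676 0.0649 0.3598] rot [-179.99   -0.    -28.91] J [ 31.9  -2.7 -10.4  -0.  -82.3  29.2] w 0.08
shift [ 0.0802  0.0007 -0.0002] turn [-0.01 -0.   -0.41]
```

View pics/w2.png

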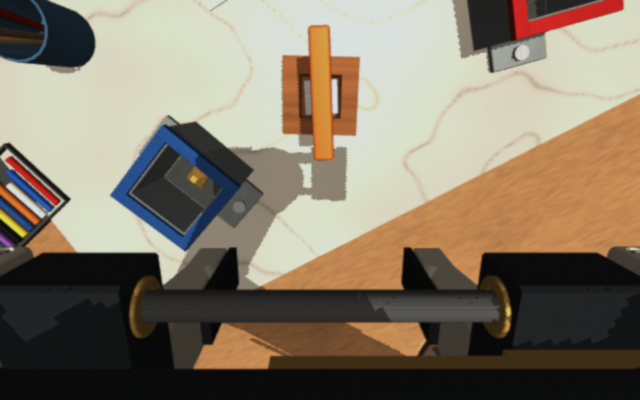

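Handle centred at pixel (320,92): position (0.5376, 0.0258), yaw -26.6°, top at z 0.203, and 109×18 mm in size. That agrees with the top view. Moving in now.

pendant(offsets={"dx": [1,2.5,3.5,3.9,4,4,4,4,4,4],"dy": [0.025,0.035,0.035,0.035,0.035,0.035,0.035,0.035,0.035,0.035],"dz": [0,0,0,0.5,1.75,3.25,4.5,5.25,5.5,5.5],"wx": [0,0,0,0,0,0,0,0,0,0],"wy": [0,0,0,0,0,0,0,0,0,0],"wz": [-0.5,-1,-2,-2.3,-2.3,-2.3,-2.3,-2.3,-2.3,-2.3]})

```text
time_s: 3.45
tcp_pos: [0.5367, 0.0253, 0.2486]
eef_rot: [179.9, 0.1, -26.7]
contact_force: [-0.2, -0.3, 0.6]
gripper_width: 0.0798
gripper_force: 0.0
```

```bash
python3 -c "
from h import *
delta([.5376,.0258,.1715],-26.6)"
```

```text
t 3.45 tcp [0.5367 0.0253 0.2486] rot [ 1.7992e+02  9.0000e-02 -2.6670e+01] J [ 23.6   6.8 -14.7  -0.  -68.7  39.7] w 0.0798
shift [ 0.0007 -0.0009  0.0771] turn [ 0.08  0.09 -0.07]
```

In the tool's units: 0.077 m is 3.85, 0.072 m is 3.6.

pendant(offsets={"dx": [0.02,0.035,0.035,0.035,0.035,0.035],"dy": [-0.025,-0.045,-0.045,-0.045,-0.045,-0.045],"dz": [0.75,2,3,3.6,3.85,3.85],"wx": [0,0,0,0,0,0],"wy": [0,0,0,0,0,0],"wz": [0,0,0,0,0,0]})

```text
time_s: 3.95
tcp_pos: [0.5389, 0.0262, 0.1728]
eef_rot: [180.0, -0.0, -26.6]
contact_force: [-0.4, -0.1, 0.0]
gripper_width: 0.0799
gripper_force: 0.0
```

pendant(offsets={"dx": [0,0,0,0,0,0,0,0],"dy": [0,0,0,0,0,0,0,0],"dz": [0,0,0,0,0,0,0,0],"wx": [0,0,0,0,0,0,0,0],"wy": [0,0,0,0,0,0,0,0],"wz": [0,0,0,0,0,0,0,0]}, aperture=0.0, squeeze=45)

```text
time_s: 4.62
tcp_pos: [0.539, 0.0262, 0.1726]
eef_rot: [180.0, 0.0, -26.6]
contact_force: [-0.9, -0.5, -0.1]
gripper_width: 0.0321
gripper_force: 0.0
```

pendant(offsets={"dx": [0,0,0,0,0,0],"dy": [0,0,0,0,0,0],"dz": [0,0,0,0,0,0],"wx": [0,0,0,0,0,0],"wy": [0,0,0,0,0,0],"wz": [0,0,0,0,0,0]}, aperture=0.0, squeeze=45)

```text
time_s: 5.12
tcp_pos: [0.5389, 0.0261, 0.1724]
eef_rot: [180.0, 0.0, -26.6]
contact_force: [-0.3, -0.4, -1.4]
gripper_width: 0.0177
gripper_force: 45.0
```

Gripped at 17.7 mm with 45 N. Lifting straight up.

In the tool's units: -0.16 m is -8, -0.153 m is -7.65.

pendant(offsets={"dx": [0,0,0,0,0,0,0,0,0,0],"dy": [0,0,0,0,0,0,0,0,0,0],"dz": [-0.4,-1.25,-2.25,-3.5,-4.75,-6,-7,-7.65,-8,-8],"wx": [0,0,0,0,0,0,0,0,0,0],"wy": [0,0,0,0,0,0,0,0,0,0],"wz": [0,0,0,0,0,0,0,0,0,0]})

```text
time_s: 5.95
tcp_pos: [0.5393, 0.0264, 0.334]
eef_rot: [-179.9, -0.1, -26.6]
contact_force: [1.1, 0.0, -4.2]
gripper_width: 0.0178
gripper_force: 45.0
```

```bash
python3 - <<'E'
from hm import *
T=cap("top");np.savez("pics/top1.npz",**T)
S=cap("scene");np.savez("pics/scene1.npz",**S);cv2.imwrite("pics/scene1.png",S["frame"][...,::-1])
block(T,.11,.123,(.528,-.243));block(S,.11,.123,(.528,-.243),.075)
delta([.528,-.242,.333],-14)
E
```

```text
block z 0.11658246148168072 ((528.5746459960938, -241.82586669921875), (109.44566345214844, 108.58385467529297), 75.9945297241211) 1347
block z 0.11774569621389042 ((532.31787109375, -238.729248046875), (121.29906463623047, 114.26239013671875), 75.94648742675781) 891
t 6.05 tcp [0.5384 0.0263 0.3316] rot [ 1.7997e+02  8.0000e-02 -2.6650e+01] J [ 23.6   4.7  -6.3  -0.  -79.1  39.8] w 0.0176
shift [ 0.111   0.2444 -0.0014] turn [  0.02   0.08 -12.65]
```

View pics/scene1.png

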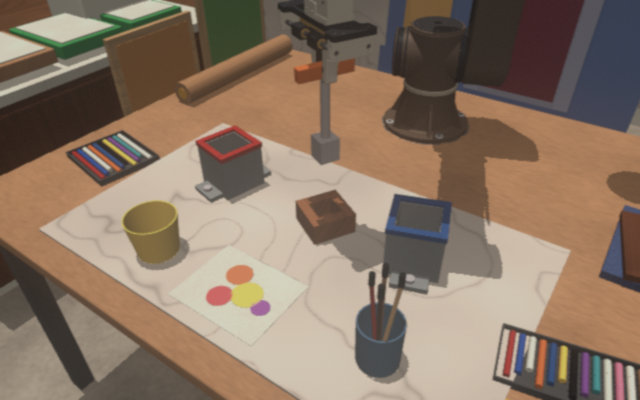

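The key is out cleanly: socket at (325,147), stand empty. Next I'll stop short of the red clamp for a wrist look.

In the tool's units: 0.264 m is 13.2, 0.262 m is 13.1.

pendant(offsets={"dx": [0.05,0.15,0.3,0.45,0.6,0.75,0.9,1.05,1.15,1.15,1.15,1.15],"dy": [0.6,1.8,3.4,5.1,6.85,8.6,10.25,11.7,12.65,13.1,13.2,13.2],"dz": [0,0,0,0,0,0,0,0,0,0,0,0],"wx": [0,0,0,0,0,0,0,0,0,0,0,0],"wy": [0,0,0,0,0,0,0,0,0,0,0,0],"wz": [-1,-2,-4,-6,-8,-10,-12,-12.6,-12.6,-12.6,-12.6,-12.6]})

```text
time_s: 7.05
tcp_pos: [0.4407, -0.2202, 0.3316]
eef_rot: [-180.0, 0.1, -14.1]
contact_force: [0.2, 0.7, -3.6]
gripper_width: 0.0176
gripper_force: 45.0
```

```bash
python3 - <<'E'
from hm import *
c=look("w3");m=block(c,.11,.123,(.528,-.242),.085)
for n in("w3","top1"):
    d=dict(np.load(f"pics/{n}.npz"));P=pts(d)
    k=np.hypot(P[...,0]-.528,P[...,1]+.242)<.04
    hs=cv2.cvtColor(d["frame"],cv2.COLOR_RGB2HSV)
    b=k&(hs[...,0]>12)&(hs[...,0]<32)&(hs[...,1]>110)&(P[...,2]<.07)
    print(n,"brass",b.sum(),"z",np.percentile(P[b][:,2],[5,50,95,100]),rect(d,b,.035))
    t=b&(P[...,2]>np.percentile(P[b][:,2],92));print(" tip",np.median(P[t],0))
delta([.528,-.242,.333],-14)
E
```

```text
block z 0.11725017015952405 ((528.793701171875, -242.96041870117188), (107.95339965820312, 106.93778991699219), 75.8495101928711) 6442
w3 brass 416 z [0.03291215 0.04040538 0.05068018 0.05267908] ((528.5598754882812, -242.98699951171875), (23.215211868286133, 23.033126831054688), 75.84661102294922)
 tip [ 0.52864321 -0.2438903   0.05078282]
top1 brass 119 z [0.0239933  0.03890496 0.04994166 0.05153615] ((527.6843872070312, -240.12026977539062), (26.384374618530273, 24.118431091308594), 79.21134185791016)
 tip [ 0.52812665 -0.24111433  0.0499869 ]
t 7.1 tcp [ 0.4411 -0.2197  0.3318] rot [-1.7999e+02  7.0000e-02 -1.4070e+01] J [ -3.6  -0.  -11.3  -0.  -78.8  79.5] w 0.0181
shift [ 0.0897  0.0005 -0.0013] turn [-0.01  0.07 -0.07]
```

View pics/w3.png

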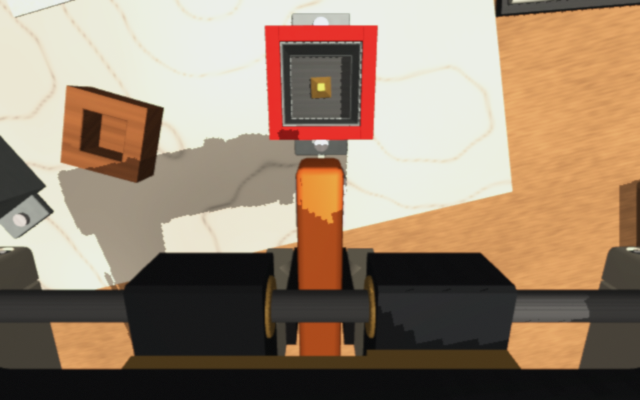

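The brass stem is at (320,87), centred in the red rim with its flats square. Clamp centre is (0.5285, -0.2427), yaw -14.2°. Moving above it and checking where the foot hangs.

In the tool's units: 0.001 m is 0.05, 0.0912 m is 4.56.

pendant(offsets={"dx": [0.6,1.8,3.1,4.05,4.45,4.56,4.56,4.56],"dy": [0.025,0.04,0.05,0.05,0.05,0.05,0.05,0.05],"dz": [0,0,0,0,0,0,0,0],"wx": [0,0,0,0,0,0,0,0],"wy": [0,0,0,0,0,0,0,0],"wz": [0,0,0,0,0,0.1,0.1,0.1]})

```text
time_s: 7.77
tcp_pos: [0.529, -0.2426, 0.3323]
eef_rot: [-180.0, 0.0, -14.1]
contact_force: [-0.5, -1.2, -3.9]
gripper_width: 0.0178
gripper_force: 45.0
```

```bash
python3 - <<'E'
from hm import *
S=cap("scene");np.savez("pics/scene2.npz",**S);cv2.imwrite("pics/scene2.png",S["frame"][100-100:300,60:400][...,::-1])
P=pts(S);g=np.hypot(P[...,0]-.53,P[...,1]+.243)<.05
for a,b in((.17,.18),(.18,.19),(.195,.205),(.225,.245),(.26,.28),(.29,.31)):
    m=g&(P[...,2]>a)&(P[...,2]<b); print(a,m.sum(),np.round(np.mean(P[m],0),4))
print("foot zmin",np.percentile(P[g&(P[...,2]>.14)][:,2],[0,1,3]))
delta([.5297,-.2425,.333],-14.2)
E
```

```text
0.17 49 [ 0.5361 -0.2316  0.1776]
0.18 106 [ 0.5366 -0.2323  0.1849]
0.195 112 [ 0.5372 -0.2323  0.2001]
0.225 73 [ 0.5318 -0.238   0.2355]
0.26 80 [ 0.5322 -0.2377  0.2702]
0.29 87 [ 0.5321 -0.2376  0.3   ]
foot zmin [0.17404686 0.17770553 0.18190961]
t 7.82 tcp [ 0.5288 -0.2427  0.3327] rot [-1.7999e+02  1.0000e-02 -1.4120e+01] J [ -5.4   8.9  -1.3  -0.  -79.8  81.3] w 0.0178
shift [ 0.0008 -0.0004 -0.0003] turn [-0.01  0.01  0.08]
```

View pics/scene2.png

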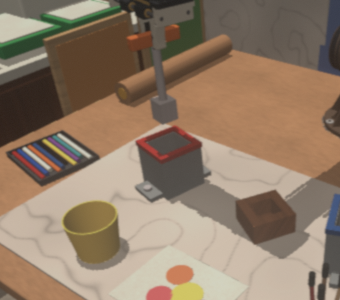

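Crop: the socket hangs at (163,108) above the red rim at (170,143), and the shank is vertical in the depth data. Lowering.

In the tool's units: 0.115 m is 5.75, 0.112 m is 5.6.

pendant(offsets={"dx": [0.025,0.025,0.025,0.025,0.025,0.025,0.025,0.025],"dy": [0,0,0,0,0,0,0,0],"dz": [0.5,1.5,2.75,4,5,5.6,5.75,5.75],"wx": [0,0,0,0,0,0,0,0],"wy": [0,0,0,0,0,0,0,0],"wz": [0,0,0,0,0,0,0,0]})

```text
time_s: 8.48
tcp_pos: [0.5289, -0.2432, 0.2167]
eef_rot: [180.0, 0.1, -14.1]
contact_force: [0.2, -0.9, -3.3]
gripper_width: 0.0177
gripper_force: 45.0
```

pendant(offsets={"dx": [0,0,0,0,0,0,0,0],"dy": [0,0,0,0,0,0,0,0],"dz": [0.2,0.45,0.7,0.95,1.15,1.3,1.4,1.4],"wx": [0,0,0,0,0,0,0,0],"wy": [0,0,0,0,0,0,0,0],"wz": [0,0,0,0,0,0,0,0]})

```text
time_s: 9.15
tcp_pos: [0.5297, -0.2432, 0.189]
eef_rot: [180.0, 0.0, -14.1]
contact_force: [0.1, 0.5, -4.1]
gripper_width: 0.0179
gripper_force: 45.0
```

In the tool's units: 0.012 m is 0.6, 0.011 m is 0.55.

pendant(offsets={"dx": [0,0,0,0,0,0],"dy": [0,0,0,0,0,0],"dz": [0.15,0.3,0.45,0.55,0.6,0.6],"wx": [0,0,0,0,0,0],"wy": [0,0,0,0,0,0],"wz": [0,0,0,0,0,0]})

```text
time_s: 9.65
tcp_pos: [0.5297, -0.2433, 0.1772]
eef_rot: [180.0, 0.0, -14.1]
contact_force: [0.8, -0.2, -4.6]
gripper_width: 0.0177
gripper_force: 45.0
```

```bash
python3 -c "
from h import *
s=r.get_state();print(s['contact_force'],s['moment'])"
```

```text
[ 0.80271808 -0.1718612  -4.591809  ] [-0.05097202 -0.01556893  0.02668397]
```

pendant(offsets={"dx": [0,0,0,0],"dy": [0,0,0,0],"dz": [0.025,0.05,0.075,0.1],"wx": [0,0,0,0],"wy": [0,0,0,0],"wz": [0,0,0,0]})

```text
time_s: 9.98
tcp_pos: [0.5303, -0.2436, 0.1764]
eef_rot: [180.0, -0.1, -14.1]
contact_force: [-2.0, 1.4, 4.2]
gripper_width: 0.0178
gripper_force: 45.0
```

Contact at the height expected for the floor, so the key is seated. I'll ease off slightly and turn clockwise (+z about the downward tool).

In the tool's units: -0.0008 m is -0.04, -0.0005 m is -0.025.

pendant(offsets={"dx": [0,0,0,0,0,0,0,0,0,0,0],"dy": [0,0,0,0,0,0,0,0,0,0,0],"dz": [-0.025,-0.04,-0.04,-0.04,-0.04,-0.04,-0.04,-0.04,-0.04,-0.04,-0.04],"wx": [0,0,0,0,0,0,0,0,0,0,0],"wy": [0,0,0,0,0,0,0,0,0,0,0],"wz": [1,3,6,10,14,18,22,26,29,31,31]})

```text
time_s: 10.9
tcp_pos: [0.5299, -0.2435, 0.1765]
eef_rot: [180.0, -0.0, -45.3]
contact_force: [-0.2, -0.2, -2.3]
gripper_width: 0.0177
gripper_force: 45.0
```

```bash
python3 -c "
from h import *
s=r.get_state();print(s['contact_force'],s['moment'],s['joints'])"
```

```text
[-0.24177425 -0.20319549 -2.32227782] [-0.43937959  0.23038655  0.0111865 ] [-5.46700484e+00  1.41210354e+01 -1.53016173e+01  2.31559900e-02
 -6.05732067e+01  5.01806452e+01]
```

pendant(offsets={"dx": [0,0,0,0,0,0,0,0,0,0,0,0],"dy": [0,0,0,0,0,0,0,0,0,0,0,0],"dz": [0,0,0,0,0,0,0,0,0,0,0,0],"wx": [0,0,0,0,0,0,0,0,0,0,0,0],"wy": [0,0,0,0,0,0,0,0,0,0,0,0],"wz": [1,3,6,10,14,18,22,26,29,31,31,31]})

```text
time_s: 11.9
tcp_pos: [0.5297, -0.2436, 0.1765]
eef_rot: [180.0, -0.0, -76.1]
contact_force: [-1.5, -2.7, -0.9]
gripper_width: 0.0176
gripper_force: 45.0
```

```bash
python3 - <<'E'
from h import *
s=r.get_state();print(s['contact_force'],s['moment'],s['eef_rot'])
for n in("scene",):
    S=cap(n);P=pts(S);m=mask(S,3,15,150,(150,60,300,160),50);print(m.sum());Q=P[m];Q=Q[abs(Q[:,2]-np.median(Q[:,2]))<.02];print(np.median(Q,0));v=np.linalg.svd(Q[:,:2]-Q[:,:2].mean(0),full_matrices=False)[2][0];print(np.degrees(np.arctan2(v[1],v[0])))
E
```

```text
[-1.47117708 -2.67376001 -0.89846252] [-0.86679039  0.60810912 -0.09416855] [ 1.79983066e+02 -2.05541500e-02 -7.60734917e+01]
230
[ 0.52815903 -0.21085195  0.20253323]
101.26516955337306
```

Wrist moment of about -0.09 N m matches the stem friction, and the key yaw is -76°, a turn of 62°. Releasing and rising.

pendant(offsets={"dx": [0,0,0,0,0,0,0],"dy": [0,0,0,0,0,0,0],"dz": [0,0,0,0,0,0,0],"wx": [0,0,0,0,0,0,0],"wy": [0,0,0,0,0,0,0],"wz": [0,0,0,0,0,0,0]}, aperture=0.06)

```text
time_s: 12.53
tcp_pos: [0.53, -0.2432, 0.1764]
eef_rot: [-180.0, 0.0, -76.1]
contact_force: [0.5, -0.3, -0.5]
gripper_width: 0.0573
gripper_force: 0.0
```

pendant(offsets={"dx": [0,0,0,0,0,0,0,0,0],"dy": [0,0,0,0,0,0,0,0,0],"dz": [-0.3,-1,-2,-3.25,-4.75,-6.25,-7.5,-8,-8],"wx": [0,0,0,0,0,0,0,0,0],"wy": [0,0,0,0,0,0,0,0,0],"wz": [0,0,0,0,0,0,0,0,0]})

```text
time_s: 13.28
tcp_pos: [0.5309, -0.2438, 0.34]
eef_rot: [-179.7, -0.2, -76.1]
contact_force: [0.4, -0.6, 1.1]
gripper_width: 0.0601
gripper_force: 0.0
```

pendant(offsets={"dx": [-0.75,-2,-3.25,-4,-4.5,-4.5,-4.5],"dy": [0,0,0,0,0,0,0],"dz": [0,0,0,0,0,0,0],"wx": [0,0,0,0,0,0,0],"wy": [0,0,0,0,0,0,0],"wz": [0,0,0,0,0,0,0]})

```text
time_s: 13.87
tcp_pos: [0.5083, -0.1557, 0.3361]
eef_rot: [180.0, 0.0, -76.1]
contact_force: [0.4, -0.2, 0.3]
gripper_width: 0.06
gripper_force: 0.0
```

```bash
python3 - <<'E'
from hm import *
c=look("w4");P=pts(c)
m=(P[...,2]>.19)&(P[...,2]<.225)&(np.hypot(P[...,0]-.529,P[...,1]+.243)<.08)
print("z",np.percentile(P[m][:,2],[5,50,95]),rect(c,m,np.median(P[m][:,2])))
E
```

```text
z [0.20530007 0.20726757 0.20858075] ((529.012451171875, -242.91799926757812), (17.81334686279297, 107.99724578857422), 13.97420597076416)
```

View pics/w4.png

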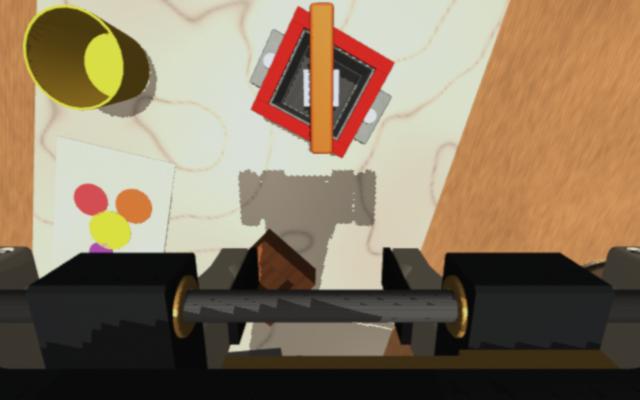

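The key stands upright and centred in the red shaft, with the handle at (321,78). Its top is at z 0.207, so the foot is on the floor, and its yaw is -76°, 62° from square. Handing in.

```bash
python3 -c "
from plant import r
print(r.close_job())"
```

```text
the job is handed in; nothing more can be done
None
```

I handed the job in at about 14 s: the T-key stands upright in the red clamp with its foot on the floor, it was turned 62° clockwise (about 45° at the stem by the stated play; the stem itself was not measured), the gripper is clear of it, and I left the blue clamp alone.

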